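# Load a lamp cap into the holding jig and lock the fork slide

### The job

Pull the jig's steel retaining fork fully back to its open stop by its black grip, then take the tall flanged cap from the sloped rack and set it rim-down, flat in the jig's round pocket and let go of it. Then slide the fork fully home to its closed stop so that it straddles the cap and holds its flange. Leave the other two caps in the rack and everything else on the bench where it is.

Things in the scene. Friction and masses are not known exactly. Their poses are not given: they have to be found in the camera images.
- jig: Dark steel holding jig, fixed: plate 100 (x) x 230 (y) x 30 mm high, origin at centre of underside, z up. Fork slides along its y, closing to +y. Aluminium side rails (8 mm wide, tops 40 mm above bench) at x = +-40.5 mm, y -112 to +13 mm. Steel post (16 mm diameter, top 80 mm above bench) at y = +104 mm, 49 mm beyond the pocket centre.
- pocket (a point): Centre of the floor of the jig's round pocket (57 mm diameter, 5 mm deep, with a small chamfer); at x = 0, y = +55 mm, z = 25 mm in the jig's frame; axes like the jig's.
- fork (a joint): Flat steel fork along jig +y: 0 = fully back at open stop (tine tips 38 mm short of pocket centre), 0.070 m = fully home at closed stop (tips 32 mm past it, 42 mm wide slot round the cap body). Plate 66 mm wide, 5 mm thick, underside 1.5 mm above jig top. Starts part-way, over the pocket; 2 N friction, stays where left.
- grip (a point): Top centre of the fork's upright black plastic grip, a block 28 mm (jig x) by 14 mm (jig y), rising 42 mm from the fork plate to 78.5 mm above the bench. Moves with the fork: jig y = -73 mm + joint value. Axes like the jig's.
- rack: Fixed dark steel cap rack, 250 mm along its y, 100 mm deep along its x; a board sloped 30 degrees, low edge to its -x with a lip standing 7 mm above the board. Three seats side by side along y at -80, 0, +80 mm. Origin: centre of its underside, z up; a seated cap's origin lies at x = 0, 42 mm above the bench.
- cap: White plastic cap to load: flange 52 mm diameter, 4 mm thick, at its underside (rim side); round body 34 mm diameter above it; 36 mm tall overall. Origin: centre of underside; +z along its axis from rim to closed top. Starts in one of the three rack seats, underside flat on the board, so +z leans 30 degrees from vertical towards the rack's low edge.
- low_cap: White look-alike to leave in the rack: same flange and 34 mm body but only 18 mm tall overall. Origin and axes like the cap's.
- wide_cap: White look-alike to leave in the rack: plain 52 mm diameter drum without flange, 30 mm tall. Origin and axes like the cap's.
- jar: Bystander: clear jar with white lid, 54 mm in diameter, 80 mm tall, standing between rack and jig. Origin: centre of its underside.
- bottle: Bystander: green bottle, 64 mm in diameter, 230 mm tall, standing at the far side. Origin: centre of its underside.
- bowl: Bystander: white bowl, 100 mm in diameter, 40 mm tall, in front of the robot. Origin: centre of its underside.
- screwdriver: Bystander: black-handled screwdriver, 170 mm long, lying near the robot.
- socket: Bystander: small white lamp socket with aluminium neck, 38 mm in diameter, 28 mm tall, near the robot. Origin: centre of its underside.
- tape: Bystander: roll of yellow tape lying flat, 80 mm in diameter, 45 mm tall, to the robot's right. Origin: centre of its underside.

How it is judged:
By the outcome, as a careful person would: the job done as asked, in the order asked, and still so for the second after the job is handed in, with the robot touching nothing.
It also fails if it takes over 64 s, if anything falls off the work surface, if the arm or the gripper's body presses on something with over 40 N, if the wrist force passes 120 N, or if a joint passes its speed limit or range.

### The arm

A 7-joint arm with a two-finger parallel gripper is mounted at the origin on the work surface. World frame = base frame: x ahead of the robot, y to its left, z up, the work surface at z = 0. Lengths are in m, angles in rad, forces in N, time in s.
With the tool pointing down it reaches from about 0.4 to 0.85 m from the base axis. Payload 4.5 kg.
Tool frame: the origin (TCP) lies between the finger pads; the fingertips stand r.finger_overhang ahead of it and the grasp point (between the pads) lies 8 mm behind it (r.finger_overhang is the distance from the TCP to the fingertips, in m); z points along the fingers, x is the direction in which the jaws open and shut, and the axes are right-handed (so a half turn about z gives the same grasp; the last joint's range is limited). The gripper opens to 88 mm and grips with 3 to 60 N. Pads are 18 mm wide; open, the fingers measure 123 mm over their backs; the gripper's body (75 mm by 187 mm) begins 45 mm behind the grasp point.
Start: joints at [1.381, 0.689, -0.195, 1.565, 0.157, 0.902, -0.215], TCP at [0.139, -0.609, 0.25] pointing down, gripper open.
Joint ranges: [-3.01, 3.01], [-0.46, 2.08], [-1.47, 1.51], [0.13, 2.56], [-1, 4.14], [0.04, 2.09], [-2.66, 2.66]. Speed limits (rad/s): [2.57, 2.57, 3.14, 3.14, 3.14, 3.14, 3.14].

### API

Orientations are given as a unit quaternion [x, y, z, w].
In Python, from plant import r gives the robot as it stands.
- The arm moves only by the tool move_arm, never from a script. Its argument "targets" is a list that holds one entry, the list of rows, each a list of 7 numbers: the turn, a rotation vector about the world's x, y, z in rad, then the shift along the world's x, y, z in m, then the opening, from 0 (shut) to 1 (fully open). A call has 1 to 5 rows; each row shifts and turns the pose as measured when the row begins; what a row does not reach is not made up. A row lasts 1/10 s, in which the tool goes at most 50 mm and 8.59 degrees, less where a joint would pass 70% of its speed; a pose out of reach is approached as far as the arm can. A call with a gripper value outside its range is refused whole. The fingers move at their own pace and stop on an object; "force" is the grip in N (left out, the last holds). Time passes only in rows, so rows that do not move let the fingers close. It gives the time, the measured TCP pose, the force and the opening at its end, in the units of the state.
- r.get_state(): the state, without advancing time (a new reading comes with each control period).
- r.snapshot(name): name is "scene" or "top"; returns a dict with "frame" (420x560x3 uint8, red, green, blue), "K" (3x3 intrinsics, pixels), "D" ([k1, k2, p1, p2, k3] as OpenCV has them; the pictures are not rectified), "T" (4x4, takes a point from camera to world coordinates). Camera axes: x right, y up, looking along -z (the intrinsics and any distortion apply to the point x, -y, -z); pixel columns grow to the right and rows downward; lengths in m; the calibration is good to about 2 mm. A picture is of the moment at which its call begins. There is no depth.
- r.finish_job(): hands the job in, once; it reports no verdict.
Trained networks look in a picture, given as the dict that the camera call returned (one of the last four; its "shot" number tells which), for a name from the list of things; names that differ only in an ending like _2 or _b are one class to them, and where a whole thing is asked for, a point or a joint stands for the part that bears it (a point fixed in the world has none). Each returns a list of dicts, best first, with "score" (0 to 1); they miss things now and then, are a little off and sometimes report something else, mostly with a low value. They report only what shows in the picture. A call takes as long as a camera call.
- r.find_in(picture, query): "centre" ([row, column] in pixels, amid what is visible of it).
The state is a dict: "clock": time; "q": joint angles; "qd": joint speeds; "joint_torque": joint torques, N m; "tool_pos": TCP position; "eef_rot": TCP orientation; "contact_force": force on the tool from outside, world axes, zero at the start; "moment": the same for the moment, N m; "opening": opening from 0.0 (shut) to 1.0 (fully open).
Only numpy, scipy, OpenCV 4.12 (cv2) and the standard library are available. Lean on these libraries where they do the work, as an engineer would, in place of code of your own. Each camera call takes 0.05 s, during which the arm holds its last target. There are 200 camera calls.

## Working session

There is one attempt and no reset: what is moved stays moved. The work goes in short steps, Python scripts to look and compute and a tool call to move; the robot and the scene stay as the last step left them, time stands still between calls to the robot, and variables do not carry over. Pictures are saved under pics/ and viewed, about 8 in all and at most 12, crops included, and the job is handed in when it is done.

Besides the shell and the picture viewer there is one more tool, called by a JSON object that holds its "op" and its "data", one argument or row to a line. move_arm: Moves the arm, as the interface text tells. Its arguments: {"type":"object","properties":{"targets":{"type":"array","items":{"type":"array","items":{"type":"array","items":{"type":"number"}}}},"force":{"type":"number"}},"required":["targets"]}

```bash
mkdir -p pics; ls
cat > h.py <<'E'
import numpy as np, cv2
from plant import r
def ray(s,rc):
    K=np.array(s["K"]);D=np.array(s["D"]);T=np.array(s["T"])
    p=cv2.undistortPoints(np.array([[[rc[1],rc[0]]]],float),K,D)[0,0]
    d=T[:3,:3]@np.array([p[0],-p[1],-1.]);return T[:3,3],d
def atz(s,rc,z):
    o,d=ray(s,rc);return o+d*(z-o[2])/d[2]
def proj(s,P):
    T=np.array(s["T"]);P=np.atleast_2d(P);c=(P-T[:3,3])@T[:3,:3]
    c=c*[1,-1,-1]
    return cv2.projectPoints(c,np.zeros(3),np.zeros(3),np.array(s["K"]),np.array(s["D"]))[0][:,0]
def tri(s1,a,s2,b):
    o1,d1=ray(s1,a);o2,d2=ray(s2,b)
    t=np.linalg.lstsq(np.c_[d1,-d2],o2-o1,rcond=None)[0]
    p,q=o1+d1*t[0],o2+d2*t[1];return (p+q)/2,np.linalg.norm(p-q)
def save(s,n,scale=1,crop=None):
    f=np.array(s["frame"])[:,:,::-1]
    if crop: f=f[crop[0]:crop[1],crop[2]:crop[3]]
    cv2.imwrite("pics/"+n,cv2.resize(f,None,fx=scale,fy=scale,interpolation=cv2.INTER_CUBIC))
E
python3 - <<'E'
from h import *
import pickle
S=r.snapshot("scene");T=r.snapshot("top")
pickle.dump((S,T),open("s0.pkl","wb"))
save(S,"scene0.png",1.4);save(T,"top0.png",1.4)
for n in ["jig","fork","grip","rack","cap","low_cap","wide_cap","jar","bowl","tape","bottle","socket"]:
    for k,s in(("S",S),("T",T)):
        print(n,k,[(np.round(d["centre"]).tolist(),round(d["score"],2)) for d in r.find_in(s,n)[:3]])
print(np.round(T["T"],3),np.round(S["T"],3),r.finger_overhang)
print(r.get_state())
E
```

```text
pics
jig S [([174.0, 362.0], 0.63), ([257.0, 348.0], 0.4)]
jig T [([230.0, 152.0], 0.97)]
fork S [([179.0, 352.0], 0.96)]
fork T [([226.0, 162.0], 0.95)]
grip S [([180.0, 357.0], 0.65), ([168.0, 272.0], 0.65), ([172.0, 362.0], 0.25)]
grip T [([227.0, 164.0], 0.8)]
rack S [([229.0, 202.0], 0.8)]
rack T [([236.0, 365.0], 0.93)]
cap S [([216.0, 231.0], 0.81)]
cap T [([225.0, 326.0], 0.91), ([299.0, 376.0], 0.43)]
low_cap S [([219.0, 175.0], 0.63)]
low_cap T [([254.0, 385.0], 0.84)]
wide_cap S []
wide_cap T [([240.0, 354.0], 0.56)]
jar S [([217.0, 301.0], 0.71)]
jar T [([206.0, 253.0], 0.71)]
bowl S [([166.0, 271.0], 0.84)]
bowl T [([280.0, 254.0], 0.61), ([228.0, 151.0], 0.5)]
tape S [([272.0, 133.0], 0.94), ([181.0, 357.0], 0.18)]
tape T []
bottle S [([256.0, 349.0], 0.63)]
bottle T [([118.0, 238.0], 0.97)]
socket S [([144.0, 332.0], 0.55)]
socket T [([230.0, 152.0], 0.56), ([303.0, 156.0], 0.5)]
[[ 0.021  0.988 -0.152  0.376]
 [-1.     0.02  -0.01  -0.067]
 [-0.006  0.152  0.988  1.238]
 [ 0.     0.     0.     1.   ]] [[ 0.377 -0.743  0.553  1.149]
 [ 0.926  0.31  -0.216 -0.28 ]
 [-0.011  0.594  0.805  0.917]
 [ 0.     0.     0.     1.   ]] 0.011
{'clock': 1.3, 'q': array([ 1.38077615,  0.68911505, -0.19461677,  1.56528111,  0.15735591,
        0.90247888, -0.21508775]), 'qd': array([ 0.00116728,  0.00090883,  0.00106992, -0.00075762, -0.00075508,
        0.00088813,  0.00029876]), 'joint_torque': array([ 2.75704942e-04, -5.27496278e+01, -1.26659453e+00, -1.53743935e+01,
       -5.17778588e-02, -6.84537590e-04,  1.36100957e-05]), 'tool_pos': array([ 0.13875388, -0.60944403,  0.24973881]), 'eef_rot': array([ 7.81675767e-01, -6.23685010e-01,  3.86473976e-05,  3.94152152e-05]), 'contact_force': array([ 0.12087224, -0.71029153,  0.02445883]), 'moment': array([0.05392313, 0.02328849, 0.02421659]), 'opening': 0.9924450389205111}
```

View pics/top0.png

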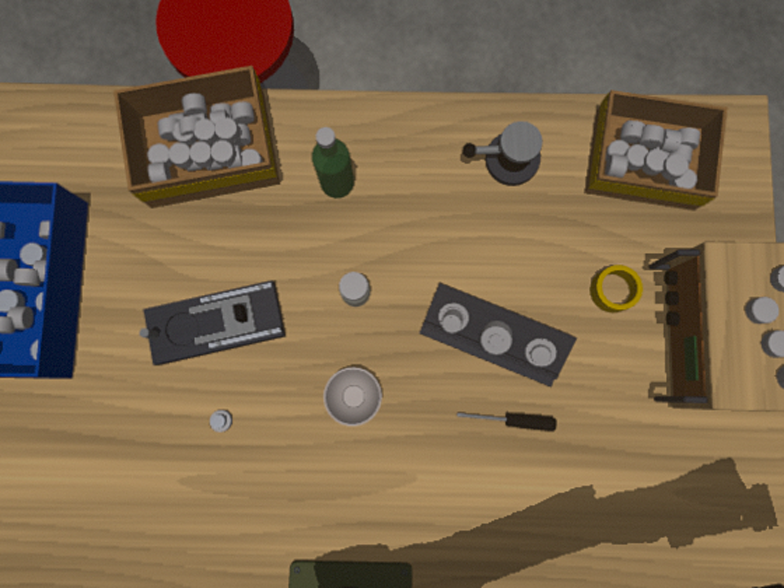

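View pics/scene0.png

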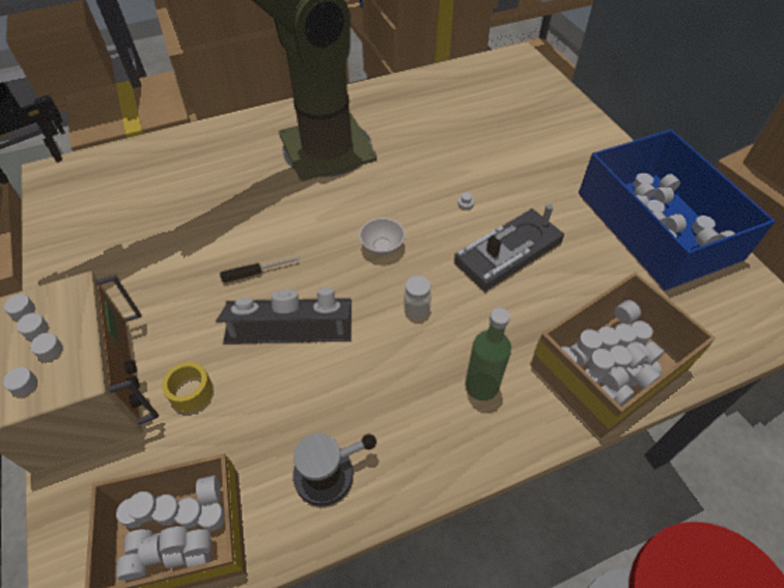

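Top view: the jig is at about (214,322) with its post at the left end (world +y). The rack is at (497,333), and its leftmost cap (453,317) is the tall one. The scene view confirms the tall cap at the rack's +y end (326,298), with the low edge facing the robot. I'll zoom in on both for corner picks.

Run:
```python
import pickle,cv2,numpy as np
S,T=pickle.load(open("s0.pkl","rb"))
def c(s,r0,c0):
    f=np.array(s["frame"])[r0:r0+75,c0:c0+115,::-1]
    f=(255*(f/255.)**0.6).astype(np.uint8)
    f=cv2.resize(f,(400,262),interpolation=cv2.INTER_CUBIC)
    for k in range(0,115,10):
        x=int(k*400/115);cv2.line(f,(x,0),(x,5),(0,0,255),1);cv2.putText(f,str(c0+k),(x,14),0,.3,(0,0,255))
    for k in range(0,75,10):
        y=int(k*262/75);cv2.line(f,(0,y),(5,y),(0,0,255),1);cv2.putText(f,str(r0+k),(6,y+4),0,.3,(0,0,255))
    return f
cv2.imwrite("pics/crops.png",np.vstack([np.hstack([c(T,195,97),c(T,200,297)]),np.hstack([c(S,140,310),c(S,190,150)])]))
```

```text
(no output)
```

View pics/crops.png

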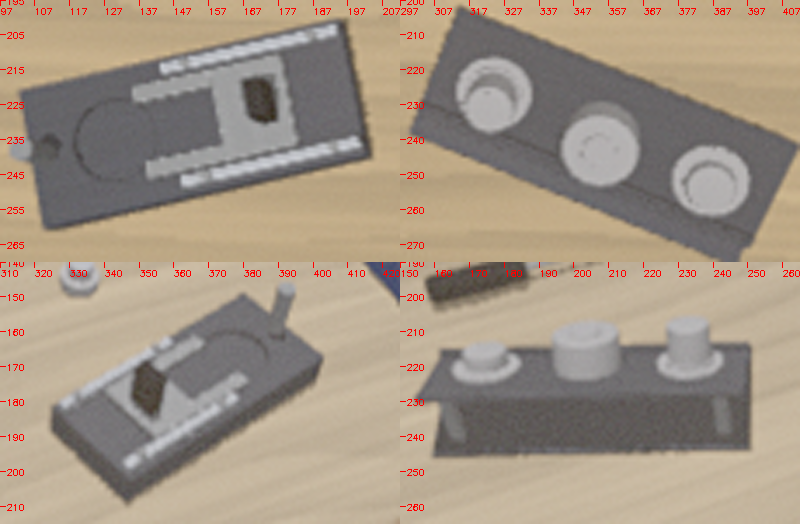

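```bash
cat > fit.py <<'E'
from h import *
import pickle
from scipy.optimize import least_squares
S,T=pickle.load(open("s0.pkl","rb"))
def px(a,off): return np.array(a)*[115/400,75/262]+off-0.35
def fit(items,x0):
    def res(v,full=False):
        c,s=np.cos(v[2]),np.sin(v[2]);R=np.array([[c,-s,0],[s,c,0],[0,0,1]])
        o=[proj(cam,R@np.array(P)/1000.+[v[0],v[1],0])[0]-px(uv,off) for cam,off,P,uv in items]
        return np.array(o) if full else np.ravel(o)
    f=least_squares(res,x0,loss="soft_l1");print(np.round(f.x,4));print(np.round(res(f.x,True),1).tolist());return f.x
tj=(T,[97,195]);sj=(S,[310,140])
J=[(*tj,P,u) for P,u in [((50,115,30),(20,91)),((-50,115,30),(45,229)),((50,-115,30),(343,22)),((-50,-115,30),(368,157)),((0,104,30),(48,147)),((0,104,80),(20,149)),((0,55,30),(116,139.5)),((40.5,13,40),(160,69)),((40.5,-112,40),(338,32)),((-40.5,13,40),(181,183)),((-40.5,-112,40),(361,143))]]
J+=[(*sj,P,u) for P,u in [((40.5,-112,40),(125,204)),((40.5,13,40),(238,136)),((-40.5,-112,40),(64,143)),((-40.5,13,40),(172,79)),((50,115,30),(322,96)),((-50,115,30),(243,31)),((0,104,80),(286,26))]]
tr=(T,[297,200]);sr=(S,[150,190])
def a(y,h): return (-h*.5,y,42+h*.866)
R=[(*tr,a(80,3),(94,95)),(*tr,a(80,36),(92,110)),(*tr,a(-80,3),(311,180)),(*tr,a(-80,18),(311,185)),(*tr,a(0,30),(200,150)),
(*sr,a(80,36),(288,63)),(*sr,a(80,3),(290,102)),(*sr,a(-80,3),(87,100)),(*sr,a(-80,18),(87,86)),(*sr,a(0,30),(187,70))]
if __name__=="__main__":
    c=atz(T,(230,152),.03);d=atz(T,(240,354),.06)
    j=fit(J,[c[0],c[1],0.2]);k=fit(J[:11],j);k=fit(J[11:],j);r_=fit(R,[d[0],d[1],-.4]);fit(R[:5],r_);fit(R[5:],r_)
    def W(v,P):
        cc,s=np.cos(v[2]),np.sin(v[2]);return np.array([v[0]+cc*P[0]-s*P[1],v[1]+s*P[0]+cc*P[1],P[2]])
    print("pocket",W(j,[0,.055,.025]),"cap",W(r_,[0,.08,.042]))
    g=atz(T,px([258,100],[0,0])+0 if 0 else (px([258,100],[97,195])[::-1]),.07);print("gripish",g)
    cc,s=np.cos(j[2]),np.sin(j[2]);dd=g[:2]-j[:2];print("grip jig",dd@[cc,s],dd@[-s,cc])
    for u in [(133,93),(147,170)]:
        g=atz(T,px(u,[97,195])[::-1],.0365)[:2]-j[:2];print("tip jig",g@[cc,s],g@[-s,cc])
    for n,rc in (("jar",(206,253)),("bowl",(282,252))):print(n,atz(T,rc,.08))
E
python3 fit.py
```

```text
[0.5012 0.249  0.2383]
[[-0.0, -0.7], [-0.5, -0.2], [-0.5, -0.9], [0.1, -0.2], [-0.3, 2.2], [0.5, -0.3], [0.1, -0.0], [0.5, -0.1], [-0.3, -0.5], [0.3, -0.3], [-0.5, -0.1], [-0.3, -0.7], [-1.0, -0.8], [-1.2, -0.6], [-0.7, -0.6], [0.7, -0.2], [0.2, -0.2], [0.2, 0.1]]
[0.5007 0.2489 0.2349]
[[0.0, -0.6], [-0.6, -0.1], [-0.4, -0.6], [0.1, 0.2], [-0.2, 2.3], [0.5, -0.2], [0.2, 0.1], [0.6, 0.1], [-0.1, -0.1], [0.3, -0.1], [-0.5, 0.3]]
[0.5033 0.2492 0.2506]
[[0.5, 0.0], [-0.5, -0.5], [-0.7, 0.3], [-0.5, -0.1], [0.9, -0.1], [0.1, -0.0], [0.3, 0.3]]
[ 0.4899 -0.2436 -0.3704]
[[-0.1, -1.1], [-1.1, -0.3], [-0.3, -0.1], [-0.3, 1.1], [-0.3, 0.2], [-0.3, -0.5], [-0.1, -0.5], [-0.3, 1.3], [-1.0, 0.2], [-0.7, 0.2]]
[ 0.4899 -0.2444 -0.3555]
[[0.0, -0.6], [-0.8, 0.2], [0.2, -0.5], [0.3, 0.6], [0.2, 0.2]]
[ 0.4898 -0.2426 -0.3979]
[[0.2, 0.0], [0.2, 0.0], [0.2, 0.5], [-0.4, -0.6], [-0.2, 0.0]]
pocket [0.48826451 0.30249215 0.025     ] cap [ 0.51890812 -0.16905392  0.042     ]
gripish [0.5132204  0.19596232 0.07      ]
grip jig -0.0008989478602585933 -0.05441020735186469
tip jig 0.0285159124308605 0.03642560556537932
tip jig -0.026662545523608396 0.03619798121483809
jar [0.55705141 0.00162876 0.08      ]
bowl [ 0.37932116 -0.00116309  0.08      ]
```

{"op": "move_arm", "data": {
  "targets": [
    [[0,0,0,0.031,0.036,0,1],[0,0,0,0.031,0.036,0,1],[0,0,0,0.031,0.036,0,1],[0,0,0,0.031,0.036,0,1],[0,0,0,0.031,0.036,0,1]]
  ],
  "force": 20
}}

```text
clock: 1.8
tool_pos: [0.2903, -0.4303, 0.2496]
eef_rot: [0.776, -0.631, 0.002, 0.003]
contact_force: [0.5, -0.2, -0.1]
opening: 1.003
```

{"op": "move_arm", "data": {
  "targets": [
    [[0,0,0,0.031,0.036,0,1],[0,0,0,0.031,0.036,0,1],[0,0,0,0.031,0.036,0,1],[0,0,0,0.031,0.036,0,1],[0,0,0,0.031,0.036,0,1]]
  ]
}}

```text
clock: 2.3
tool_pos: [0.4512, -0.2428, 0.2509]
eef_rot: [0.776, -0.631, 0.003, 0.003]
contact_force: [0.8, -0.0, 0.3]
opening: 0.997
```

{"op": "move_arm", "data": {
  "targets": [
    [[0,0,0,0.006,0.044,0,1],[0,0,0,0.006,0.044,0,1],[0,0,0,0.006,0.044,0,1],[0,0,0,0.006,0.044,0,1],[0,0,0,0.006,0.044,0,1]]
  ]
}}

```text
clock: 2.8
tool_pos: [0.4877, -0.0136, 0.2519]
eef_rot: [0.776, -0.63, 0.007, 0.001]
contact_force: [-0.0, -0.5, -0.4]
opening: 0.996
```

{"op": "move_arm", "data": {
  "targets": [
    [[0,0,0.01,0.006,0.044,-0.015,1],[0,0,0.01,0.006,0.044,-0.015,1],[0,0,0.01,0.006,0.044,-0.015,1],[0,0,0,0.006,0.044,-0.015,1],[0,0,0,0.006,0.04,-0.015,0.7]]
  ]
}}

```text
clock: 3.3
tool_pos: [0.5207, 0.2132, 0.1775]
eef_rot: [0.786, -0.618, 0.01, -0.003]
contact_force: [1.0, 0.0, 1.8]
opening: 0.934
```

{"op": "move_arm", "data": {
  "targets": [
    [[0.008,0.019,0,-0.007,-0.017,-0.03,0.7],[0,0,0,0,0,-0.03,0.7],[0,0,0,0,0,0,0.7],[0,0,0,0,0,0,0.7]]
  ]
}}

```text
clock: 3.7
tool_pos: [0.5133, 0.2089, 0.1149]
eef_rot: [0.791, -0.611, -0.002, -0.004]
contact_force: [0.6, -0.3, -0.3]
opening: 0.702
```

Run:
```python
from h import *
T=r.snapshot("top");S=r.snapshot("scene")
save(S,"s1.png",4,(130,260,260,440))
st=r.get_state();print(st["tool_pos"],st["eef_rot"],st["opening"])
```

```text
[0.51353121 0.20912548 0.1156622 ] [ 0.79135583 -0.61133265 -0.00157529 -0.00508469] 0.7032353144424238
```

View pics/s1.png

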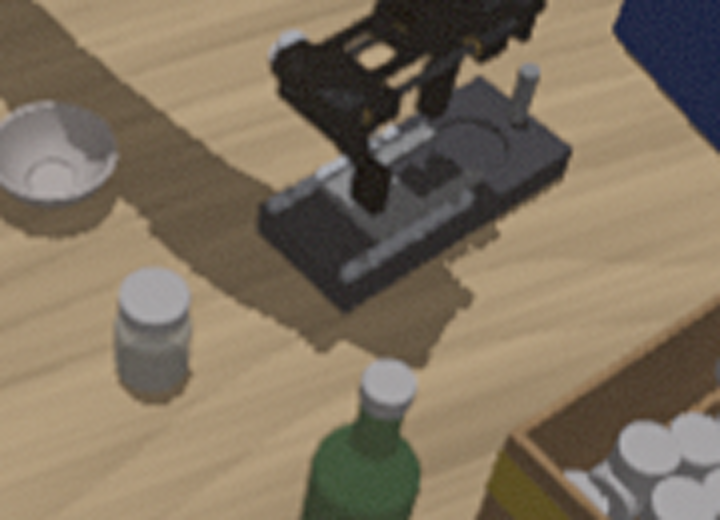

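The crop shows the fingers above the fork, around (400,140), on either side of the grip. The TCP is 12 mm too far in +y, so I'll correct that, descend and grip.

{"op": "move_arm", "data": {
  "targets": [
    [[0,0,-0.012,0,-0.012,0,0.6],[0,0,0,0,0,-0.03,0.6],[0,0,0,0,0,-0.028,0.6],[0,0,0,0,0,0,0.6]]
  ]
}}

```text
clock: 4.2
tool_pos: [0.5184, 0.1935, 0.0626]
eef_rot: [0.786, -0.619, 0.002, -0.01]
contact_force: [-0.6, -0.9, -0.2]
opening: 0.6
```

{"op": "move_arm", "data": {
  "targets": [
    [[0,0,0,-0.004,0.002,-0.007,0.6],[0,0,0,0,0,0,0],[0,0,0,0,0,0,0],[0,0,0,0,0,0,0],[0,0,0,0,0,0,0]]
  ]
}}

```text
clock: 4.7
tool_pos: [0.5171, 0.1948, 0.0604]
eef_rot: [0.785, -0.62, 0.004, -0.013]
contact_force: [-0.4, 0.3, -1.4]
opening: 0.258
```

{"op": "move_arm", "data": {
  "targets": [
    [[0,0,0,0,0,0,0],[0,0,0,0,0,0,0]]
  ]
}}

```text
clock: 4.9
tool_pos: [0.5169, 0.1958, 0.0608]
eef_rot: [0.785, -0.619, 0.004, -0.013]
contact_force: [0.8, -1.1, -3.3]
opening: 0.157
```

{"op": "move_arm", "data": {
  "targets": [
    [[0,0,0,0.0012,-0.005,0,0],[0,0,0,0.0012,-0.005,0,0],[0,0,0,0.0012,-0.005,0,0],[0,0,0,0.001,-0.004,0,0],[0,0,0,0.001,-0.004,0,0]]
  ]
}}

```text
clock: 5.4
tool_pos: [0.5207, 0.181, 0.0608]
eef_rot: [0.788, -0.616, -0.0, -0.018]
contact_force: [-3.9, 11.3, -1.7]
opening: 0.157
```

{"op": "move_arm", "data": {
  "targets": [
    [[0,0,0,0.001,-0.004,0,0],[0,0,0,0.001,-0.004,0,0],[0,0,0,0.001,-0.004,0,0]]
  ]
}}

```text
clock: 5.7
tool_pos: [0.5207, 0.181, 0.0607]
eef_rot: [0.791, -0.612, -0.006, -0.023]
contact_force: [-2.8, 10.4, -2.2]
opening: 0.161
```

{"op": "move_arm", "data": {
  "targets": [
    [[-0.03,0.015,0,0.002,-0.007,0,0],[-0.02,0.005,0,0.002,-0.008,0,0],[0,0,0,0,0,0,0]]
  ]
}}

```text
clock: 6.0
tool_pos: [0.5206, 0.182, 0.0607]
eef_rot: [0.794, -0.608, -0.007, -0.004]
contact_force: [0.9, -2.9, -0.4]
opening: 0.163
```

Run:
```python
from h import *
S=r.snapshot("scene");save(S,"s2.png",5,(140,220,300,420))
# predicted tine tips for q=0, tips at jig y=17
v=[.5012,.249,.2383];c,s=np.cos(v[2]),np.sin(v[2])
for q in (0,.005):
  for x in (.027,-.027):
    P=[v[0]+c*x-s*(.017+q),v[1]+s*x+c*(.017+q),.0365];print(q,x,(proj(S,P)[0]-[300,140])*5)
```

```text
0 0.027 [373.2610234  175.97478803]
0 -0.027 [310.93486102 122.52998189]
0.005 0.027 [379.34704113 172.26259811]
0.005 -0.027 [316.98078978 118.97570925]
```

View pics/s2.png

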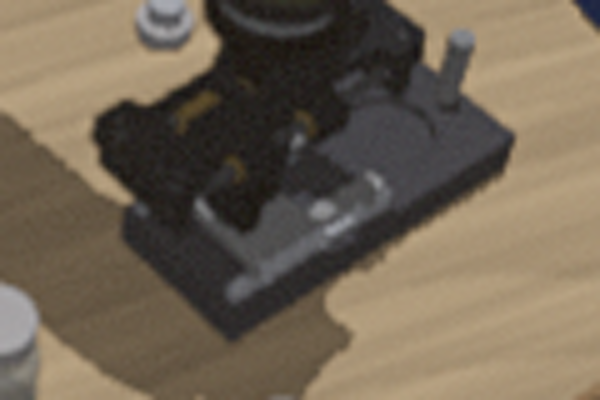

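The tine end shows just past the rail end at about (380,182), where fork joint 0 is predicted (373,176). The fork didn't move further when pulled with 11 N, so it is at the open stop. Now I'll release and lift.

{"op": "move_arm", "data": {
  "targets": [
    [[0,0,0,0,0,0,0.45],[0,0,0,0,0,0,0.45],[0,0,0,0,0,0.01,0.45],[0,0,0,0,0,0.05,0.45],[0,0,0,0,0,0.05,0.45]]
  ]
}}

```text
clock: 6.55
tool_pos: [0.5178, 0.1738, 0.1685]
eef_rot: [0.792, -0.61, -0.008, 0.003]
contact_force: [-0.0, -0.4, -0.6]
opening: 0.453
```

{"op": "move_arm", "data": {
  "targets": [
    [[0,0,0,0,0,0.04,0.6],[0,0,-0.12,-0.009,-0.047,0,0.6],[0,0,-0.12,-0.009,-0.047,0,0.6],[0,0,-0.12,-0.009,-0.047,0,0.6],[0,0,-0.12,-0.009,-0.047,0,0.6]]
  ]
}}

```text
clock: 7.05
tool_pos: [0.487, -0.0135, 0.2223]
eef_rot: [-0.621, 0.784, 0.001, 0.01]
contact_force: [0.8, -1.1, 1.2]
opening: 0.603
```

{"op": "move_arm", "data": {
  "targets": [
    [[0,0,-0.1,-0.009,-0.047,0,0.6],[-0.047,-0.122,0,-0.009,-0.047,0,0.6],[-0.047,-0.122,0,-0.009,-0.047,0,0.6],[-0.047,-0.122,0,0,0,0,0.6],[-0.047,-0.122,0,0,0,0,0.6]]
  ]
}}

```text
clock: 7.55
tool_pos: [0.4627, -0.1734, 0.2384]
eef_rot: [-0.563, 0.809, -0.143, 0.088]
contact_force: [0.4, -0.0, 0.5]
opening: 0.597
```

```bash
cat > go.py <<'E'
from h import *
from scipy.spatial.transform import Rotation as Ro
def capR(yaw=-.3704,tilt=np.pi/6):
    y=np.array([np.sin(-yaw),np.cos(yaw),0]);xr=np.array([np.cos(yaw),np.sin(yaw),0])
    a=-np.sin(tilt)*xr+np.array([0,0,np.cos(tilt)])
    x=-y;z=-a
    return Ro.from_matrix(np.c_[x,np.cross(z,x),z]),a
def err(Rt,pt):
    st=r.get_state();print("rot",np.round((Rt*Ro.from_quat(st["eef_rot"]).inv()).as_rotvec(),4),"shift",np.round(pt-st["tool_pos"],4),"pos",np.round(st["tool_pos"],4),"op",round(float(st["opening"]),3),"q",np.round(st["q"],2))
CAP=np.array([.519,-.169,.042])
E
python3 - <<'E'
from go import *
Rt,a=capR();err(Rt,CAP+.099*a)
T=r.snapshot("top");save(T,"t3.png",4,(190,290,90,230))
E
```

```text
rot [-0.0493 -0.1804 -0.0118] shift [ 0.0101  0.0223 -0.1107] pos [ 0.4627 -0.1734  0.2384] op 0.597 q [ 0.2   0.46  0.04  2.27  0.5   0.08 -2.18]
```

View pics/t3.png

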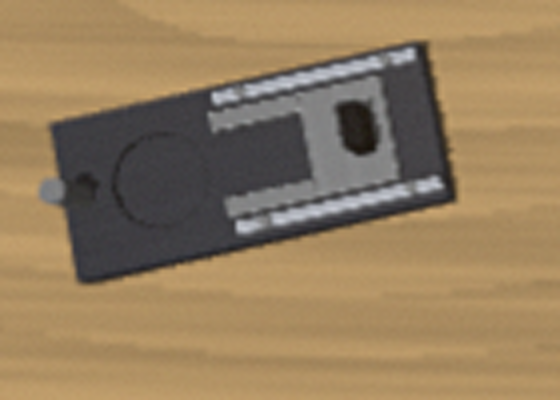

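The top view shows the tine tips at (210,122) and (228,207), just past the rail ends, so the fork is fully open. Joint 6 is near its limit. The pads stay tangent to the cap's body at any tilt about the jaw axis, so I'll grasp at a 17° tool tilt and make up the difference when placing.

```bash
cat >> go.py <<'E'
TILT=np.radians(17)
def pick(h=.028,up=0):
    Rt,u=capR(tilt=TILT);_,a=capR()
    return Rt,CAP+h*a-.008*u+up*a
E
python3 - <<'E'
from go import *
err(*pick(up=.06));print(pick()[1])
E
```

```text
rot [ 0.033   0.034  -0.0151] shift [ 0.0168  0.0194 -0.1289] pos [ 0.4634 -0.1733  0.2394] op 0.6 q [ 0.2   0.46  0.04  2.27  0.51  0.08 -2.2 ]
[ 0.50812979 -0.16477884  0.05859827]
```

{"op": "move_arm", "data": {
  "targets": [
    [[0.033,0.034,-0.015,0.017,0.019,-0.035,0.6],[0,0,0,0,0,-0.04,0.6],[0,0,0,0,0,-0.04,0.6],[0,0,0,0,0,-0.01,0.6],[0,0,0,0,0,0,0.6]]
  ]
}}

```text
clock: 8.1
tool_pos: [0.4984, -0.1615, 0.1573]
eef_rot: [-0.559, 0.819, -0.108, 0.07]
contact_force: [-0.2, 0.2, 0.5]
opening: 0.6
```

Run:
```python
from go import *
err(*pick(up=.06))
```

```text
rot [-0.0083 -0.0371  0.0041] shift [-0.0183  0.0076 -0.0467] pos [ 0.4984 -0.1615  0.1573] op 0.6 q [ 0.18  0.66  0.03  2.2   0.91  0.05 -2.65]
```

Joints 6 and 7 are at the edge of their ranges. I'll bring the tool near vertical and give it a half turn, which is the same grasp. That leaves joint 7 room for the placing too.

{"op": "move_arm", "data": {
  "targets": [
    [[0.047,0.12,0,0,0,0.02,0.6],[0.04,0.1,0,0,0,0.02,0.6],[0,0,0.148,0,0,0,0.6],[0,0,0.148,0,0,0,0.6],[0,0,0.148,0,0,0,0.6]]
  ]
}}

```text
clock: 8.6
tool_pos: [0.4943, -0.1617, 0.1705]
eef_rot: [0.729, -0.682, 0.049, -0.039]
contact_force: [-0.1, -0.4, -0.4]
opening: 0.597
```

{"op": "move_arm", "data": {
  "targets": [
    [[0,0,0.148,0,0,0,0.6],[0,0,0.148,0,0,0,0.6],[0,0,0.148,0,0,0,0.6],[0,0,0.148,0,0,0,0.6],[0,0,0.148,0,0,0,0.6]]
  ]
}}

```text
clock: 9.1
tool_pos: [0.4864, -0.1616, 0.1763]
eef_rot: [0.927, -0.369, 0.026, -0.052]
contact_force: [-0.1, -0.1, 0.2]
opening: 0.603
```

{"op": "move_arm", "data": {
  "targets": [
    [[0,0,0.148,0,0,0,0.6],[0,0,0.148,0,0,0,0.6],[0,0,0.148,0,0,0,0.6],[0,0,0.148,0,0,0,0.6],[0,0,0.148,0,0,0,0.6]]
  ]
}}

```text
clock: 9.6
tool_pos: [0.4767, -0.1606, 0.181]
eef_rot: [0.998, -0.004, -0.005, -0.058]
contact_force: [0.2, 0.5, -0.0]
opening: 0.6
```

{"op": "move_arm", "data": {
  "targets": [
    [[0,0,0.148,0,0,0,0.6],[0,0,0.148,0,0,0,0.6],[0,0,0.148,0,0,0,0.6],[0,0,0.148,0,0,0,0.6],[0,0,0.148,0,0,0,0.6]]
  ]
}}

```text
clock: 10.1
tool_pos: [0.4663, -0.1587, 0.1857]
eef_rot: [0.93, 0.362, -0.038, -0.056]
contact_force: [0.6, -0.1, 0.1]
opening: 0.605
```

```bash
sed -i 's/radians(17)/radians(6)/; s/x=-y;z=-a/x=y;z=-a/' go.py
python3 - <<'E'
from go import *
err(*pick(up=.06));print(pick()[1])
E
```

```text
rot [-0.1097 -0.2138  0.4582] shift [ 0.0125  0.0053 -0.0754] pos [ 0.4663 -0.1587  0.1857] op 0.605 q [ 0.92  1.   -1.29  1.88  0.92  1.2   0.02]
[ 0.50672896 -0.16423487  0.05829254]
```

{"op": "move_arm", "data": {
  "targets": [
    [[-0.03,-0.06,0.12,0.01,0.002,0,0.6],[-0.03,-0.06,0.12,0.005,0.002,0,0.6],[-0.03,-0.06,0.12,0,0,0,0.6],[-0.02,-0.03,0.1,0,0,0,0.6]]
  ]
}}

```text
clock: 10.5
tool_pos: [0.4744, -0.1529, 0.1882]
eef_rot: [0.82, 0.57, 0.022, 0.039]
contact_force: [0.4, -0.7, -0.4]
opening: 0.604
```

Run:
```python
from go import *
err(*pick(up=.06))
S=r.snapshot("scene");save(S,"s4.png",2,(40,300,130,430))
```

```text
rot [ 0.0018 -0.0173 -0.0136] shift [ 0.0044 -0.0005 -0.0779] pos [ 0.4744 -0.1529  0.1882] op 0.604 q [ 0.92  0.96 -1.36  2.06  1.18  1.12  0.22]
```

View pics/s4.png

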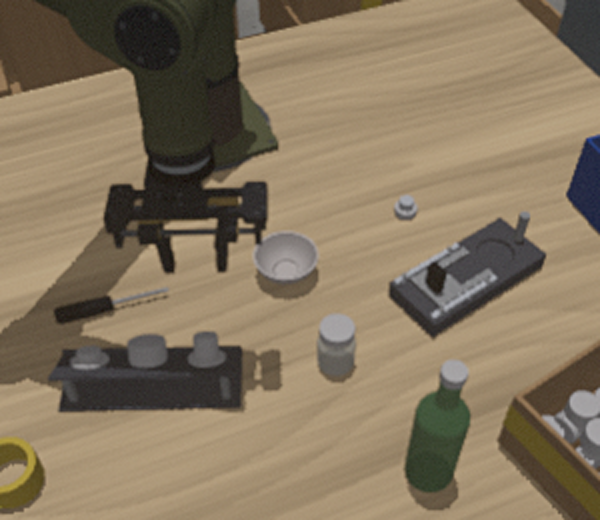

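{"op": "move_arm", "data": {
  "targets": [
    [[-0.047,-0.122,0,0,0,-0.01,0.6],[-0.047,-0.122,0,0,0,-0.01,0.6],[-0.047,-0.122,0,0,0,-0.01,0.6],[0,0,0,0,0,0,0.6]]
  ]
}}

```text
clock: 10.95
tool_pos: [0.4673, -0.1583, 0.1609]
eef_rot: [0.805, 0.552, 0.11, 0.187]
contact_force: [-0.5, 0.8, 0.3]
opening: 0.601
```

```bash
sed -i 's/radians(6)/radians(28)/' go.py
python3 - <<'E'
from go import *
err(*pick(up=.06))
E
```

```text
rot [ 0.008  -0.0592  0.0061] shift [ 0.0141  0.0039 -0.0498] pos [ 0.4673 -0.1583  0.1609] op 0.601 q [ 0.85  0.96 -1.27  2.41  1.79  1.11 -0.43]
```

{"op": "move_arm", "data": {
  "targets": [
    [[0,-0.02,0,0.014,0.004,-0.025,0.6],[0,-0.02,0,0,0,-0.025,0.6],[0,-0.02,0,0,0,0,0.6]]
  ]
}}

```text
clock: 11.25
tool_pos: [0.4813, -0.1588, 0.1113]
eef_rot: [0.805, 0.543, 0.126, 0.205]
contact_force: [-0.9, 0.1, -0.9]
opening: 0.595
```

Run:
```python
from go import *
err(*pick(up=.06));err(*pick())
S=r.snapshot("scene");save(S,"s5.png",4,(180,270,130,310))
```

```text
rot [ 0.0176 -0.0104  0.0185] shift [ 0.0002  0.0044 -0.0001] pos [ 0.4813 -0.1588  0.1113] op 0.595 q [ 0.8   1.11 -1.22  2.45  1.98  1.24 -0.57]
rot [ 0.0176 -0.0104  0.0185] shift [ 0.0282 -0.0065 -0.0521] pos [ 0.4813 -0.1588  0.1113] op 0.595 q [ 0.8   1.11 -1.22  2.45  1.98  1.24 -0.57]
```

View pics/s5.png

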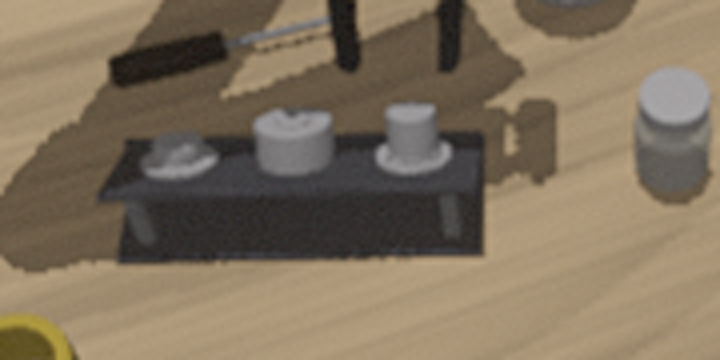

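The fingers, at (347,60) and (450,60), straddle the tall cap at (411,135). They need about 4 mm more in +y. Now I'll descend along the cap's axis.

{"op": "move_arm", "data": {
  "targets": [
    [[0.017,-0.01,0.018,0,0.005,0,0.6],[0,0,0,0.009,-0.0035,-0.017,0.6],[0,0,0,0.009,-0.0035,-0.017,0.6],[0,0,0,0.006,-0.002,-0.01,0.6]]
  ]
}}

```text
clock: 11.7
tool_pos: [0.5082, -0.1649, 0.0737]
eef_rot: [0.8, 0.548, 0.138, 0.203]
contact_force: [1.0, 0.3, 0.3]
opening: 0.599
```

Run:
```python
from go import *
err(*pick());print(r.get_state()["contact_force"])
```

```text
rot [0.004  0.0052 0.0003] shift [ 0.0012 -0.0004 -0.0145] pos [ 0.5082 -0.1649  0.0737] op 0.599 q [ 0.81  1.2  -1.17  2.38  2.09  1.24 -0.52]
[1.03492416 0.26900487 0.28189419]
```

{"op": "move_arm", "data": {
  "targets": [
    [[0,0,0,0,0,-0.009,0.6],[0,0,0,0,0,-0.007,0.6],[0,0,0,0,0,0,0.6]]
  ]
}}

```text
clock: 12.0
tool_pos: [0.5088, -0.1662, 0.058]
eef_rot: [0.801, 0.547, 0.137, 0.203]
contact_force: [0.5, 0.7, -0.7]
opening: 0.601
```

Run:
```python
from go import *
err(*pick());print(r.get_state()["contact_force"])
```

```text
rot [0.0048 0.0055 0.0031] shift [0.0006 0.0009 0.0012] pos [ 0.5088 -0.1662  0.058 ] op 0.601 q [ 0.8   1.24 -1.15  2.38  2.12  1.26 -0.53]
[ 0.51346323  0.67496194 -0.72168421]
```

{"op": "move_arm", "data": {
  "targets": [
    [[0,0,0,0,0,0,0],[0,0,0,0,0,0,0],[0,0,0,0,0,0,0],[0,0,0,0,0,0,0],[0,0,0,0,0,0,0]]
  ],
  "force": 25
}}

```text
clock: 12.5
tool_pos: [0.5085, -0.1655, 0.0593]
eef_rot: [0.8, 0.547, 0.138, 0.203]
contact_force: [-0.5, 1.0, -0.6]
opening: 0.379
```

Run:
```python
from go import *
err(*pick());print(r.get_state()["contact_force"])
```

```text
rot [0.0048 0.0061 0.0006] shift [ 0.0009  0.0002 -0.0001] pos [ 0.5085 -0.1655  0.0593] op 0.379 q [ 0.8   1.23 -1.15  2.38  2.12  1.26 -0.53]
[-0.47021078  0.9897703  -0.56259854]
```

{"op": "move_arm", "data": {
  "targets": [
    [[0,0,0,-0.005,0.002,0.009,0],[0,0,0,-0.009,0.0035,0.017,0],[0,0,0,-0.009,0.0035,0.025,0],[0,0,0,0,0,0.04,0],[0,0,0,0,0,0.04,0]]
  ]
}}

```text
clock: 13.0
tool_pos: [0.4797, -0.1542, 0.1901]
eef_rot: [0.801, 0.549, 0.134, 0.198]
contact_force: [0.7, -1.8, 0.1]
opening: 0.38
```

Run:
```python
from go import *
err(*pick())
st=r.get_state();print(st["contact_force"])
S=r.snapshot("scene");T=r.snapshot("top");
f=lambda s,a:cv2.resize(np.array(s["frame"])[a[0]:a[1],a[2]:a[3],::-1],(400,400),interpolation=cv2.INTER_CUBIC)
cv2.imwrite("pics/p6.png",np.hstack([f(S,(160,250,160,250)),f(T,(190,280,280,370))]))
```

```text
rot [ 0.0012 -0.0058 -0.0013] shift [ 0.0298 -0.0111 -0.1309] pos [ 0.4797 -0.1542  0.1901] op 0.38 q [ 0.87  0.91 -1.31  2.4   1.79  1.07 -0.42]
[ 0.65253685 -1.78787195  0.10690852]
```

View pics/p6.png

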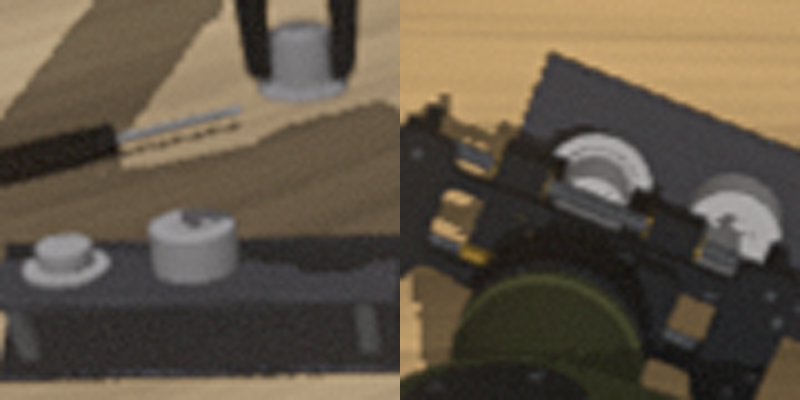

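The cap is held square between the fingers at (302,60), and the other two caps are still seated. I'll compare the predicted flange outline with the picture and work out the placing pose.

```bash
cat >> go.py <<'E'
Rg=Ro.from_quat([.8,.547,.138,.203]);pg=np.array([.5085,-.1655,.0593])
_,a0=capR()
capp=Rg.inv().apply(CAP-pg);capa=Rg.inv().apply(a0)   # cap underside and axis in tool frame
capp[0]=0;capa[0]=0;capa/=np.linalg.norm(capa)
JIG=np.array([.5012,.249]);JY=.2383
def place(up=0,q=0,yaw=JY):
    # tool rotation: x along jig x, cap axis up
    x=np.array([np.cos(yaw),np.sin(yaw),0]);A=np.c_[x,[0,0,1],np.cross(x,[0,0,1])]
    B=np.c_[[1,0,0],capa,np.cross([1,0,0],capa)]
    Rt=Ro.from_matrix(A@B.T)
    pk=np.array([JIG[0]-np.sin(JY)*.055,JIG[1]+np.cos(JY)*.055,.025+up])
    return Rt,pk-Rt.apply(capp)
E
python3 - <<'E'
from go import *
print("capp",capp.round(4),"capa",capa.round(3))
st=r.get_state();R=Ro.from_quat(st["eef_rot"]);p=st["tool_pos"]
S=r.snapshot("scene")
t=np.linspace(0,2*np.pi,60);e2=np.cross(capa,[1,0,0])
for dy in(-.004,0,.004):
  for h,rad in((0,.026),(.004,.026),(.036,.017)):
    pts=capp+[0,dy,0]+h*capa+rad*(np.outer(np.cos(t),[1,0,0])+np.outer(np.sin(t),e2))
    u=(proj(S,R.apply(pts)+p)-160)*400/90
    print(dy,h,"min",u.min(0).round(),"max",u.max(0).round())
for up in(.1,.03,0): err(*place(up))
E
```

```text
capp [0.     0.0015 0.0205] capa [ 0.    -0.027 -1.   ]
-0.004 0 min [257.  66.] max [349.  96.]
-0.004 0.004 min [256.  60.] max [349.  89.]
-0.004 0.036 min [268.  10.] max [330.  28.]
0 0 min [256.  69.] max [349.  98.]
0 0.004 min [255.  62.] max [348.  91.]
0 0.036 min [267.  13.] max [329.  30.]
0.004 0 min [255.  71.] max [348. 101.]
0.004 0.004 min [254.  64.] max [348.  94.]
0.004 0.036 min [266.  15.] max [328.  33.]
rot [ 0.4083  0.3518 -0.9399] shift [ 0.0065  0.4587 -0.0465] pos [ 0.4815 -0.1554  0.1921] op 0.378 q [ 0.88  0.9  -1.31  2.4   1.79  1.08 -0.43]
rot [ 0.4083  0.3518 -0.9399] shift [ 0.0065  0.4587 -0.1165] pos [ 0.4815 -0.1554  0.1921] op 0.378 q [ 0.88  0.9  -1.31  2.4   1.79  1.08 -0.43]
rot [ 0.4083  0.3518 -0.9399] shift [ 0.0065  0.4587 -0.1465] pos [ 0.4815 -0.1554  0.1921] op 0.378 q [ 0.88  0.9  -1.31  2.4   1.79  1.08 -0.43]
```

{"op": "move_arm", "data": {
  "targets": [
    [[0.044,0.114,0,0,0.02,0.005,0],[0.044,0.114,0,0,0.02,0.005,0],[0.044,0.114,0,0,0.02,0.005,0],[0.044,0.114,0,0,0.02,0.005,0],[0,0,-0.1,0,0.03,0,0]]
  ]
}}

```text
clock: 13.65
tool_pos: [0.4733, -0.0479, 0.2061]
eef_rot: [0.852, 0.523, -0.013, -0.007]
contact_force: [0.1, -0.3, -0.4]
opening: 0.376
```

{"op": "move_arm", "data": {
  "targets": [
    [[0,0,-0.1,0,0.04,0,0],[0,0,-0.1,0,0.04,0,0],[0,0,-0.1,0,0.04,0,0],[0,0,-0.1,0,0.04,0,0],[0,0,-0.1,0,0.04,0,0]]
  ]
}}

```text
clock: 14.15
tool_pos: [0.4677, 0.1539, 0.1974]
eef_rot: [0.959, 0.283, -0.021, -0.011]
contact_force: [1.1, -0.1, -0.1]
opening: 0.376
```

Run:
```python
from go import *
err(*place(.1))
```

```text
rot [ 0.0093 -0.0326 -0.3364] shift [ 0.0203  0.1495 -0.0519] pos [0.4677 0.1539 0.1974] op 0.376 q [ 0.22  0.84 -1.1   1.95  0.87  0.97 -0.74]
```

{"op": "move_arm", "data": {
  "targets": [
    [[0.005,-0.02,-0.09,0.005,0.037,0,0],[0.005,-0.012,-0.09,0.005,0.037,0,0],[0,0,-0.09,0.005,0.037,0,0],[0,0,-0.065,0.005,0.037,0,0],[0,0,0,0,0,0,0]]
  ]
}}

```text
clock: 14.65
tool_pos: [0.4801, 0.31, 0.1891]
eef_rot: [0.993, 0.117, -0.01, -0.009]
contact_force: [-0.4, 0.5, 0.1]
opening: 0.377
```

Run:
```python
from go import *
err(*place(.05))
```

```text
rot [ 0.0105 -0.015   0.0038] shift [ 0.0079 -0.0067 -0.0936] pos [0.4801 0.31   0.1891] op 0.377 q [-0.12  0.87 -0.97  1.76  0.82  0.98 -1.18]
```

{"op": "move_arm", "data": {
  "targets": [
    [[0.01,-0.015,0.003,0.008,-0.007,-0.03,0],[0,0,0,0,0,-0.04,0],[0,0,0,0,0,-0.03,0],[0,0,0,0,0,-0.01,0],[0,0,0,0,0,0,0]]
  ]
}}

```text
clock: 15.15
tool_pos: [0.4829, 0.2982, 0.0693]
eef_rot: [0.993, 0.122, -0.007, -0.008]
contact_force: [-0.2, 0.8, -0.4]
opening: 0.372
```

Run:
```python
from go import *
err(*place(.02))
```

```text
rot [ 0.013  -0.0093 -0.0058] shift [ 0.0051  0.0051 -0.0037] pos [0.4829 0.2982 0.0693] op 0.372 q [-0.17  1.02 -0.83  1.84  1.04  0.79 -1.32]
```

{"op": "move_arm", "data": {
  "targets": [
    [[0.012,-0.009,-0.005,0.005,0.005,0,0],[0,0,0,0.0005,0,-0.004,0],[0,0,0,0,0,0,0]]
  ]
}}

```text
clock: 15.45
tool_pos: [0.4894, 0.3039, 0.0671]
eef_rot: [0.993, 0.119, -0.001, -0.014]
contact_force: [0.0, -0.1, -0.3]
opening: 0.379
```

Run:
```python
from go import *
err(*place(.015))
st=r.get_state();R=Ro.from_quat(st["eef_rot"]);p=st["tool_pos"];print("axis",R.apply(capa).round(3))
S=r.snapshot("scene");T=r.snapshot("top")
c0=np.array([340,130])
im=cv2.resize(np.array(S["frame"])[130:205,330:430,::-1],(800,600),interpolation=cv2.INTER_CUBIC)
im=(255*(im/255.)**.6).astype(np.uint8)
def dr(P,col):
    u=(proj(S,P)-[330,130]+.5)*8
    cv2.polylines(im,[u.astype(np.int32)],True,col,1)
t=np.linspace(0,2*np.pi,60);e2=np.cross(capa,[1,0,0])
for h,rad in((0,.026),(.036,.017)):
    dr(R.apply(capp+h*capa+rad*(np.outer(np.cos(t),[1,0,0])+np.outer(np.sin(t),e2)))+p,(0,0,255))
pk=place(0)[1]+place(0)[0].apply(capp)
dr(np.c_[pk[0]+.0285*np.cos(t),pk[1]+.0285*np.sin(t),.03+0*t],(0,255,0))
cv2.imwrite("pics/p7.png",im)
```

```text
rot [-0.0013  0.0019 -0.    ] shift [-0.0014 -0.0006 -0.0065] pos [0.4894 0.3039 0.0671] op 0.379 q [-0.17  1.03 -0.82  1.83  1.05  0.77 -1.33]
axis [-0.002 -0.001  1.   ]
```

View pics/p7.png

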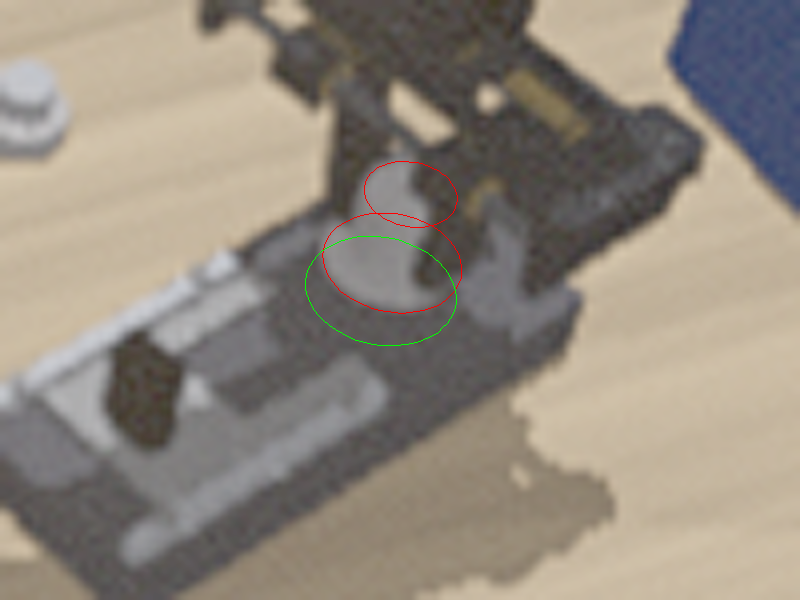

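The predicted cap outline (red) matches the visible flange edge around (322,255) and (385,305). It sits above the pocket circle (green). Lowering slowly.

{"op": "move_arm", "data": {
  "targets": [
    [[0,0,0,-0.0014,-0.0006,-0.007,0],[0,0,0,0,0,-0.005,0],[0,0,0,0,0,0,0]]
  ]
}}

```text
clock: 15.85
tool_pos: [0.4887, 0.304, 0.0558]
eef_rot: [0.993, 0.119, 0.001, -0.015]
contact_force: [-0.0, -0.6, -1.1]
opening: 0.377
```

Run:
```python
from go import *
err(*place(.0));print(r.get_state()["contact_force"].round(1))
```

```text
rot [-0.003   0.0044  0.    ] shift [-0.0007 -0.0006 -0.0103] pos [0.4887 0.304  0.0558] op 0.377 q [-0.18  1.04 -0.81  1.84  1.08  0.75 -1.35]
[-0.  -0.6 -1.1]
```

{"op": "move_arm", "data": {
  "targets": [
    [[-0.003,0.004,0,-0.0007,-0.0006,-0.004,0],[0,0,0,0,0,-0.003,0],[0,0,0,0,0,0,0]]
  ]
}}

```text
clock: 16.15
tool_pos: [0.4877, 0.3033, 0.0479]
eef_rot: [0.993, 0.119, -0.002, -0.013]
contact_force: [0.8, 0.6, -0.1]
opening: 0.376
```

Run:
```python
from go import *
err(*place(.0));print(r.get_state()["contact_force"].round(1))
```

```text
rot [ 0.0005 -0.0003 -0.0002] shift [ 0.0003  0.0001 -0.0024] pos [0.4877 0.3033 0.0479] op 0.376 q [-0.18  1.05 -0.8   1.84  1.09  0.75 -1.36]
[ 0.8  0.6 -0.1]
```

The cap is below the pocket's edge with no contact force, so it is entering cleanly.

{"op": "move_arm", "data": {
  "targets": [
    [[0,0,0,0,0,-0.002,0],[0,0,0,0,0,-0.002,0],[0,0,0,0,0,0,0]]
  ]
}}

```text
clock: 16.45
tool_pos: [0.4878, 0.3035, 0.0445]
eef_rot: [0.993, 0.119, -0.001, -0.013]
contact_force: [-1.2, -0.3, -0.8]
opening: 0.375
```

Run:
```python
from go import *
err(*place(.0));print(r.get_state()["contact_force"].round(1))
```

```text
rot [ 0.0004  0.0004 -0.0001] shift [ 0.0002 -0.0002  0.001 ] pos [0.4878 0.3035 0.0445] op 0.375 q [-0.19  1.06 -0.8   1.84  1.1   0.74 -1.37]
[-1.2 -0.3 -0.8]
```

{"op": "move_arm", "data": {
  "targets": [
    [[0,0,0,0,0,-0.0015,0],[0,0,0,0,0,0,0]]
  ]
}}

```text
clock: 16.65
tool_pos: [0.488, 0.3037, 0.0448]
eef_rot: [0.993, 0.119, -0.001, -0.013]
contact_force: [0.1, 0.4, -0.9]
opening: 0.378
```

{"op": "move_arm", "data": {
  "targets": [
    [[0,0,0,0,0,-0.001,0],[0,0,0,0,0,0,0]]
  ]
}}

```text
clock: 16.85
tool_pos: [0.4881, 0.3039, 0.0445]
eef_rot: [0.993, 0.119, -0.0, -0.013]
contact_force: [0.1, -0.7, 1.2]
opening: 0.38
```

{"op": "move_arm", "data": {
  "targets": [
    [[0,0,0,0,0,-0.003,0]]
  ]
}}

```text
clock: 16.95
tool_pos: [0.4882, 0.304, 0.0439]
eef_rot: [0.993, 0.119, 0.001, -0.013]
contact_force: [-5.2, -10.2, 40.8]
opening: 0.378
```

{"op": "move_arm", "data": {
  "targets": [
    [[0,0,0,0,0,-0.003,0]]
  ]
}}

```text
clock: 17.05
tool_pos: [0.4881, 0.304, 0.0439]
eef_rot: [0.993, 0.119, 0.001, -0.012]
contact_force: [-5.1, -8.1, 32.6]
opening: 0.377
```

The floor is reached and the cap is seated. Releasing and lifting.

{"op": "move_arm", "data": {
  "targets": [
    [[0,0,0,0,0,0.001,0.38],[0,0,0,0,0,0,0.5],[0,0,0,0,0,0,0.6],[0,0,0,0,0,0,0.6],[0,0,0,0,0,0,0.6]]
  ]
}}

```text
clock: 17.55
tool_pos: [0.4884, 0.3041, 0.0446]
eef_rot: [0.993, 0.119, 0.002, -0.013]
contact_force: [0.1, -0.2, 0.2]
opening: 0.6
```

{"op": "move_arm", "data": {
  "targets": [
    [[0,0,0,0,0,0.015,0.6],[0,0,0,0,0,0.04,0.6],[0,0,0,0,0,0.04,0.6],[0,0,0,0,0,0.03,0.6],[0,0,0,0.02,-0.05,0,0.6]]
  ]
}}

```text
clock: 18.05
tool_pos: [0.5025, 0.2649, 0.1774]
eef_rot: [0.992, 0.126, 0.001, -0.017]
contact_force: [1.6, -0.1, 0.2]
opening: 0.603
```

{"op": "move_arm", "data": {
  "targets": [
    [[0,0,0,0.01,-0.05,0,0.6],[0,0,0,0,-0.02,0,0.6],[0,0,0,0,0,0,0.6]]
  ]
}}

```text
clock: 18.35
tool_pos: [0.5159, 0.1869, 0.1806]
eef_rot: [0.992, 0.122, 0.003, -0.015]
contact_force: [0.1, 0.4, -0.1]
opening: 0.597
```

Run:
```python
from go import *
def grip(q,z=.056):
    Rt=Ro.from_matrix(np.c_[[np.cos(JY),np.sin(JY),0],[np.sin(JY),-np.cos(JY),0],[0,0,-1]])
    y=-.073+q;return Rt,np.array([JIG[0]-np.sin(JY)*y,JIG[1]+np.cos(JY)*y,z])
err(*grip(0,.12))
S=r.snapshot("scene");T=r.snapshot("top")
f=lambda s,a:cv2.resize((255*(np.array(s["frame"])[a[0]:a[1],a[2]:a[3],::-1]/255.)**.7).astype(np.uint8),(400,400),interpolation=cv2.INTER_CUBIC)
cv2.imwrite("pics/p8.png",np.hstack([f(S,(125,215,325,415)),f(T,(185,275,95,185))]))
print("cap",[(d["centre"],d["score"]) for d in r.find_in(S,"cap")[:2]],[(d["centre"],d["score"]) for d in r.find_in(T,"cap")[:2]])
```

```text
rot [-0.0299  0.0021 -0.0064] shift [ 0.0026 -0.0089 -0.0606] pos [0.5159 0.1869 0.1806] op 0.597 q [ 0.12  0.85 -0.97  1.85  0.87  0.91 -1.02]
cap [([165.5, 379.6], 0.8)] [([234.2, 132.8], 0.89)]
```

View pics/p8.png

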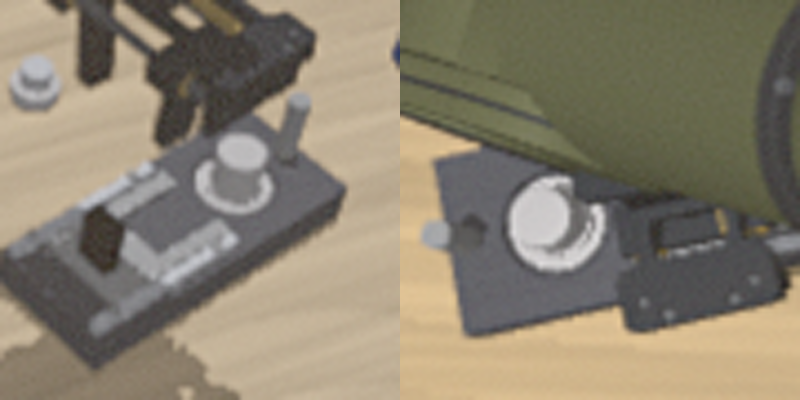

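The cap sits flat and centred in the pocket, at (235,165) in the scene crop and (555,222) in the top crop. The fork is still open. Next I'll grip the fork across its 28 mm width.

{"op": "move_arm", "data": {
  "targets": [
    [[-0.03,0.002,-0.006,0.0026,-0.009,-0.03,0.5],[0,0,0,0,0,-0.03,0.5],[0,0,0,0,0,-0.01,0.48],[0,0,0,0,0,0,0.48]]
  ]
}}

```text
clock: 18.95
tool_pos: [0.5167, 0.1928, 0.1106]
eef_rot: [0.992, 0.127, 0.002, -0.005]
contact_force: [0.1, 0.2, 1.0]
opening: 0.478
```

```bash
cat >> go.py <<'E'
def grip(q,z=.056):
    Rt=Ro.from_matrix(np.c_[[np.cos(JY),np.sin(JY),0],[np.sin(JY),-np.cos(JY),0],[0,0,-1]])
    y=-.073+q;return Rt,np.array([JIG[0]-np.sin(JY)*y,JIG[1]+np.cos(JY)*y,z])
E
python3 -c "
from go import *
err(*grip(0,.058))"
```

```text
rot [-0.0108  0.0026 -0.0173] shift [ 0.0017 -0.0147 -0.0526] pos [0.5167 0.1928 0.1106] op 0.478 q [ 0.05  0.95 -0.87  1.89  1.01  0.82 -1.12]
```

{"op": "move_arm", "data": {
  "targets": [
    [[-0.01,0.002,-0.017,0.002,-0.015,0,0.48],[0,0,0,0,-0.003,-0.015,0.48],[0,0,0,0,0,0,0.48]]
  ]
}}

```text
clock: 19.25
tool_pos: [0.5197, 0.1758, 0.0983]
eef_rot: [0.993, 0.119, 0.002, -0.001]
contact_force: [0.3, -0.3, 0.6]
opening: 0.48
```

```bash
python3 -c "
from go import *
err(*grip(0,.058))"
```

```text
rot [-0.002   0.0035 -0.0008] shift [-0.0013  0.0023 -0.0403] pos [0.5197 0.1758 0.0983] op 0.48 q [ 0.07  0.96 -0.85  1.9   1.04  0.8  -1.14]
```

{"op": "move_arm", "data": {
  "targets": [
    [[0,0,0,-0.001,0.002,-0.02,0.48],[0,0,0,0,0,-0.015,0.48],[0,0,0,0,0,0,0.48]]
  ]
}}

```text
clock: 19.55
tool_pos: [0.5217, 0.1776, 0.0668]
eef_rot: [0.993, 0.118, 0.005, -0.001]
contact_force: [-0.0, 0.4, 0.2]
opening: 0.48
```

```bash
python3 -c "
from go import *
err(*grip(0,.058));print(r.get_state()['contact_force'])"
```

```text
rot [-0.0035  0.0099  0.0026] shift [-0.0032  0.0005 -0.0088] pos [0.5217 0.1776 0.0668] op 0.48 q [ 0.04  1.   -0.81  1.91  1.11  0.75 -1.2 ]
[-0.00977136  0.40169492  0.22431528]
```

Close on the grip, then push it along jig +y.

{"op": "move_arm", "data": {
  "targets": [
    [[-0.003,0.009,0.002,-0.003,0,-0.009,0.48],[0,0,0,0,0,0,0.4],[0,0,0,0,0,0,0],[0,0,0,0,0,0,0],[0,0,0,0,0,0,0]]
  ]
}}

```text
clock: 20.05
tool_pos: [0.5202, 0.1781, 0.0603]
eef_rot: [0.993, 0.118, 0.002, -0.001]
contact_force: [0.7, 1.2, -4.1]
opening: 0.318
```

{"op": "move_arm", "data": {
  "targets": [
    [[0,0,0,0,0,0,0],[0,0,0,0,0,0,0]]
  ]
}}

```text
clock: 20.25
tool_pos: [0.5202, 0.1781, 0.0603]
eef_rot: [0.993, 0.118, 0.002, -0.001]
contact_force: [0.8, 1.0, -4.1]
opening: 0.316
```

```bash
python3 -c "
from go import *
err(*grip(0.07,.058));print(r.get_state()['contact_force'])"
```

```text
rot [-0.0023  0.0037  0.0016] shift [-0.0182  0.068  -0.0023] pos [0.5202 0.1781 0.0603] op 0.316 q [ 0.04  1.02 -0.8   1.91  1.11  0.75 -1.2 ]
[ 0.82925219  0.9985745  -4.07018912]
```

{"op": "move_arm", "data": {
  "targets": [
    [[0,0,0,-0.0019,0.0078,0,0],[0,0,0,-0.0019,0.0078,0,0],[0,0,0,-0.0019,0.0078,0,0],[0,0,0,-0.0019,0.0078,0,0],[0,0,0,-0.0019,0.0078,0,0]]
  ]
}}

```text
clock: 20.75
tool_pos: [0.5107, 0.2162, 0.0603]
eef_rot: [0.993, 0.117, 0.002, 0.003]
contact_force: [0.7, -1.6, -1.6]
opening: 0.319
```

```bash
python3 -c "
from go import *
err(*grip(0.07,.058));print(r.get_state()['contact_force'])"
```

```text
rot [0.0046 0.0048 0.0038] shift [-0.0088  0.0299 -0.0023] pos [0.5107 0.2162 0.0603] op 0.319 q [-0.04  1.02 -0.8   1.89  1.11  0.76 -1.27]
[ 0.71320208 -1.60236783 -1.62431097]
```

{"op": "move_arm", "data": {
  "targets": [
    [[0,0,0,-0.002,0.0075,0,0],[0,0,0,-0.002,0.0075,0,0],[0,0,0,-0.0015,0.006,0,0],[0,0,0,-0.001,0.005,0,0],[0,0,0,-0.001,0.004,0,0]]
  ]
}}

```text
clock: 21.25
tool_pos: [0.5032, 0.246, 0.0602]
eef_rot: [0.993, 0.117, 0.002, 0.007]
contact_force: [3.4, -15.3, 9.6]
opening: 0.317
```

{"op": "move_arm", "data": {
  "targets": [
    [[0,0,0,-0.001,0.004,0,0],[0,0,0,-0.001,0.004,0,0],[0,0,0,-0.001,0.004,0,0]]
  ]
}}

```text
clock: 21.55
tool_pos: [0.5032, 0.2462, 0.0603]
eef_rot: [0.993, 0.113, 0.003, 0.019]
contact_force: [2.1, -8.9, 3.6]
opening: 0.312
```

```bash
python3 -c "
from go import *
err(*grip(0.07,.058));print(r.get_state()['contact_force'])"
```

```text
rot [0.0376 0.0109 0.0117] shift [-0.0013 -0.0001 -0.0023] pos [0.5032 0.2462 0.0603] op 0.312 q [-0.12  1.02 -0.79  1.86  1.09  0.8  -1.32]
[ 2.14329344 -8.87670229  3.64558595]
```

The stop is reached after 70.2 mm of travel. Releasing and retreating.

{"op": "move_arm", "data": {
  "targets": [
    [[0,0,0,0,0,0,0.316],[0,0,0,0,0,0,0.46],[0,0,0,0,0,0,0.46],[0,0,0,0,0,0.01,0.46],[0,0,0,0,0,0.04,0.46]]
  ]
}}

```text
clock: 22.05
tool_pos: [0.5, 0.248, 0.1089]
eef_rot: [0.993, 0.114, -0.0, 0.018]
contact_force: [0.2, -0.3, -0.1]
opening: 0.461
```

{"op": "move_arm", "data": {
  "targets": [
    [[0,0,0,0,0,0.04,0.46],[0,0,0,0,0,0.04,0.46],[0,0,0,0,-0.04,0.03,0.46],[0,0,0,0,-0.045,0,0.46],[0,0,0,0,-0.045,0,0.46]]
  ]
}}

```text
clock: 22.55
tool_pos: [0.4987, 0.1307, 0.2332]
eef_rot: [0.992, 0.123, 0.006, 0.009]
contact_force: [-0.2, -0.5, -0.7]
opening: 0.464
```

{"op": "move_arm", "data": {
  "targets": [
    [[0,0,0,0,-0.045,0,0.46],[0,0,0,0,-0.045,0,0.46],[0,0,0,0,-0.045,0,0.46],[0,0,0,0,-0.02,0,0.46],[0,0,0,0,0,0,0.46]]
  ]
}}

```text
clock: 23.05
tool_pos: [0.4975, -0.0334, 0.2377]
eef_rot: [0.993, 0.121, 0.009, 0.009]
contact_force: [0.6, -0.3, -0.8]
opening: 0.46
```

Run:
```python
from go import *
print(r.get_state()["tool_pos"])
S=r.snapshot("scene");T=r.snapshot("top")
f=lambda s,a:cv2.resize((255*(np.array(s["frame"])[a[0]:a[1],a[2]:a[3],::-1]/255.)**.7).astype(np.uint8),(400,300),interpolation=cv2.INTER_CUBIC)
cv2.imwrite("pics/p9.png",np.vstack([np.hstack([f(S,(130,220,305,425)),f(T,(185,275,90,210))]),np.hstack([f(S,(120,300,130,370)),f(T,(150,330,170,410))])]))
```

```text
[ 0.49752206 -0.03340937  0.23771564]
```

View pics/p9.png

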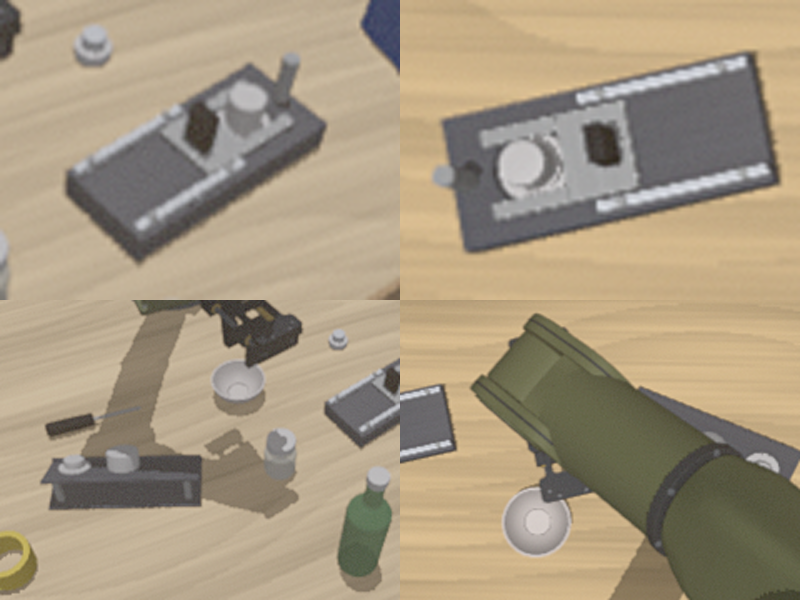

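The fork is home and straddles the cap. In the top crop its tines end at about (485,135) and (495,212), past the cap at (525,165). The low and wide caps are still in the rack, the bystanders in view haven't moved, and the arm is clear.

```bash
python3 -c "
from h import *
print(r.get_state()['clock'],r.finish_job())"
```

```text
the job is handed in; nothing more can be done
23.15 None
```

The job is handed in at 23.2 s of the 64 s allowed. I pulled the fork back to its open stop, set the tall cap rim-down in the pocket and released it, then slid the fork home to its closed stop.

**Last checks**
- **Fork open:** it did not move under about 11 N of pull, and the top view showed the tine tips just past the rail ends. The travel to the stop was about 15 mm, against 19 mm estimated from the first pictures.
- **Cap:** it entered the pocket without side contact and looked flat and centred in both views after release.
- **Fork closed:** it travelled 70.2 mm from the open position before meeting the stop. The final pictures show its tines either side of the cap, over the flange.
- **Rest of the bench:** the low and wide caps are still in the rack. The bystanders I could see had not moved, though the arm hid part of the last top view. The robot was clear of everything at hand-in.

**Things that went less smoothly**
- **Seating force:** pressing the cap onto the pocket floor briefly read 40.8 N at the wrist. That load went through the held cap and is well under the 120 N wrist limit. I could not separately measure the 40 N limit on the arm and gripper body.
- **Cap grasp:** my first approach to the cap ran joints 6 and 7 close to their range limits. I gave the tool a half turn and grasped from there.

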